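Reset the dip depth of a slide-staining stand

TASK

Reset the slide-dipping stand to the violet depth marker: swing the orange handle to back the blue lock ring right off, turn the white knob until its red pointer aims at the violet pin, then swing the ring back until it is firmly tight by feel again. Never force the knob while the ring is tight, do not over-tighten the ring (about 10 N at the handle is right), leave the bottles and the bowl where they stand, and let go of everything.

Things in the scene. Friction and masses are not known exactly. Their poses are not given: they have to be found in the camera images.
- stand_axis (a point): upright axis of the dipping stand (fixed white plate 180 x 210 x 12 mm with a grey column and a violet trough at one side), 50 mm above the bench. Upwards on the axis: blue lock ring (62 mm across, 51 to 60 mm high), steel washer, white dial with red pointer (58 mm across, 66 to 71 mm high), white knob. Its x axis: the pointer's direction at knob angle 0; z up
- handle (a point): orange upright handle on the lock ring's lever: a round post 16 mm across, 51 to 96 mm above the bench; the point is on its axis 78 mm up, 85 mm from the stand's axis, about which it swings in a level circle. Push it sideways (clean to feel, also with open fingers round it) or pinch it lightly from above, turning the hand with it. With nothing clamped 3 to 6 N (tangential) turn the ring
- lock_ring (a joint): angle of the ring, rad, anticlockwise from above positive, about 0 (tight) at the start; stops at -0.75 and 0.9. Anticlockwise loosens (at most 6 N): right off is 0.65 or more, 0.75 is good. Clockwise tightens: as it clamps, the push at the handle climbs above the drag, by 0.3 to 1 N per mm: firm from 7 N, over-tight at 14 N, stop at 9 to 11 N. Where that is shifts up to 0.4 rad with the knob
- knob (a point): centre of the white bar knob of the adjuster on the stand's axis, 44 mm long, 14 mm thick, 32 mm high (75 to 108 mm above the bench); x is along the bar, towards the red pointer; grip it across the 14 mm. The gripper may go down until its fingertips are 75 mm above the bench
- adjuster (a joint): angle of the knob, rad, anticlockwise from above positive, 0 at the start, range -1.5 to 1.5; the pointer turns with it. Light friction (0.06 N m) when the ring is off, clamped when it is tight. It is a screw: knob and slide hanger rise 2.6 mm per rad anticlockwise, sink 2.6 mm per rad clockwise. Stays where it is left
- pointer (a point): tip of the red pointer on the dial under the knob, 42 mm from the stand's axis, 70 mm above the bench; its x axis points outward along the pointer
- violet_pin_top (a point): top of the violet upright pin, the setting that is wanted: 10 mm across, 72 mm above the bench, 49 to 64 mm from the stand's axis, 0.75 to 1.05 rad to one side or the other of the pointer's first direction; it is fixed
- grey_pin_top (a point): top of a grey pin of the same size at the other side, another setting, not wanted; it is fixed
- clamp_washer: steel washer 60 mm across and 3 mm thick between the lock ring and the dial, which the ring presses upward against the dial as it is tightened; it does not turn and is not handled
- dial: the round white dial with the red pointer, 58 mm across, fast to the knob; the washer presses on it from below when the ring is tight. Not handled
- reagent_bottle: white bottle with blue cap, 72 mm across, 200 mm high, bystander; origin under its centre
- blue_bowl: open blue bowl, 100 mm across, 50 mm high, bystander; origin under its centre
- dropper: amber dropper jar with black cap, 32 mm across, 65 mm high, bystander; origin under its centre

How it is judged (in metres and radians):
On the way, in this order (a step that is already met when the one before it is completed fails the run):
1. the lock ring is backed right off (at least 0.6 rad) and clamps nothing (value of joint lock_ring above 0.6 rad and contact force between clamp_washer and dial below 1 N), for 0.2 s.
2. the pointer aims at the violet pin (within 4 mm to either side of its centre) while the ring is still loose (y of violet_pin_top in the frame of pointer between -0.004 and 0.004 m and x of violet_pin_top in the frame of pointer above 0 m and contact force between clamp_washer and dial below 5 N), for 0.2 s.
3. the ring is firmly tight again (it clamps the dial with more than 15 N) (contact force between clamp_washer and dial above 15 N), for 0.2 s.
At the end, for the whole second after the job is handed in: The pointer aims at the violet pin, the line along it passing within 4 mm of the pin's centre, and the ring is tight, clamping the dial with 15 to 85 N (a push of about 7 to 14 N at the handle, some 5 N of it drag), and nothing is held (y of violet_pin_top in the frame of pointer between -0.004 and 0.004 m and x of violet_pin_top in the frame of pointer above 0 m and contact force between clamp_washer and dial above 15 N); the robot touches nothing.
It fails at once if the lock ring is over-tightened (clamps with more than 85 N, some 14 N at the handle) (contact force between clamp_washer and dial above 85 N).
It fails at once if the knob is forced round while the ring clamps it with more than 10 N (contact force between clamp_washer and dial above 10 N and (velocity of joint adjuster above 0.3 rad/s or velocity of joint adjuster below -0.3 rad/s)).
It fails at once if the reagent bottle is moved more than 20 mm (distance of reagent_bottle from where it was at the start of the episode above 0.02 m).
It fails at once if the blue bowl is moved more than 20 mm (distance of blue_bowl from where it was at the start of the episode above 0.02 m).
It fails at once if the dropper jar is moved more than 20 mm (distance of dropper from where it was at the start of the episode above 0.02 m).
It also fails if it takes over 72 s, if anything falls off the work surface, if the arm or the gripper's body presses on something with over 40 N, if the wrist force passes 120 N, or if a joint passes its speed limit or range.

ROBOT

A 6-joint arm with a two-finger parallel gripper is mounted at the origin on the work surface. World frame = base frame: x ahead of the robot, y to its left, z up, the work surface at z = 0. Lengths are in mm, angles in rad, forces in N, time in s.
With the tool pointing down it reaches from about 275 to 750 mm from the base axis. Payload 10.2 kg.
Tool frame: the origin (TCP) lies at the very end of the fingers, on their centre line; the grasp point (between the pads) lies 19 mm behind it; z points along the fingers, y is the line along which they close (so a half turn about z gives the same grasp; the last joint's range is limited). The gripper opens to 85 mm and grips with 20 to 120 N. Pads are 22 mm wide; open, the fingers measure 114 mm over their backs; the gripper's body (76 mm by 85 mm) begins 54 mm behind the grasp point. The pads swing forward as they close: fully open they stand 13 mm farther back than shut.
Start: joints at [1.078, 0.313, 1.498, -0, 1.331, -0.223], TCP at [139.946, 506.01, 231.294] pointing down, gripper open.
Joint ranges: [-2.94, 2.94], [-0.97, 2.17], [0.19, 2.56], [-1.23, 4.37], [0.02, 3.11], [-2.88, 2.88]. Speed limits (rad/s): [2.39, 2.39, 3.01, 3.14, 3.14, 3.14].

INTERFACE

Orientations are given as a unit quaternion [w, x, y, z].
In Python, from rig import ctrl gives the robot as it stands.
- The arm moves only by the shell command python3 -m pendant 'ROWS' [FORCE]. ROWS is JSON, a list that holds one entry, the list of rows, each a list of 5 numbers: the shift along the tool's x, y, z normalised to -1 to 1, where 1 is 200 mm, then the turn about the tool's z normalised to -1 to 1, where 1 is pi rad, then the opening, from 0 (shut) to 1 (fully open). In form: [[[dx, dy, dz, spin, hand], ...]]. A call has 1 to 12 rows; each row is the pose to reach, as a shift and turn from the pose commanded when the call began, along the tool's axes at that moment, turning the shorter way round; what a row does not reach only later rows make up. A row lasts 1/10 s, in which the tool goes at most 50 mm and 8.59 degrees, less where a joint would pass 70% of its speed; a pose out of reach is approached as far as the arm can. A call with a number of a shift or a turn outside -1 to 1 is refused whole. A call with a gripper value outside its range is refused whole. The fingers move at their own pace and stop on an object; FORCE is the grip in N (left out, the last holds). Time passes only in rows, so rows that repeat a pose let the fingers close. It gives the time, the measured TCP pose, the force, the opening and the grip force at its end, in the units of the state.
- ctrl.sense(): the state, without advancing time (a new reading comes with each control period).
- ctrl.capture(name): name is "side" or "top" or "wrist"; returns (picture, depth): 384x512x3 uint8, blue, green, red; 384x512 float32, mm along the optical axis (not along the pixel's ray), 0 where there is no reading.
- ctrl.get_calibration(name): a dict with "K" (3x3 intrinsics, pixels), "D" ([k1, k2, p1, p2, k3] as OpenCV has them; the pictures are not rectified), "origin" and "rotation" of the camera in the world. Camera axes: x right, y down, z forward; pixel columns grow to the right and rows downward; lengths in mm; the calibration is good to about 2 mm. A picture is of the moment at which its call begins: read the wrist's pose just before it. get_calibration takes no time and is no camera call; for the wrist camera it gives the pose at the moment of the call.
- ctrl.finish_job(): hands the job in; it is judged then, once.
The state is a dict: "time_s": time; "joints": joint angles; "dq": joint speeds; "tau": joint torques, N m; "eef_pos": TCP position; "ee_rot": TCP orientation; "force": force on the tool from outside, world axes, zero at the start; "wrist_torque": the same for the moment, N m; "grip_width": opening from 0.0 (shut) to 1.0 (fully open); "grip_force": force on a finger pad.
Only numpy, scipy, OpenCV 4.12 (cv2) and the standard library are available. Lean on these libraries where they do the work, as an engineer would, in place of code of your own. Each camera call takes 0.05 s, during which the arm holds its last target. There are 200 camera calls.

## Working session

There is one attempt and no reset: what is moved stays moved. The work goes in short steps, Python scripts to look and compute and a shell command to move; the robot and the scene stay as the last step left them, time stands still between calls to the robot, and variables do not carry over. Pictures are saved under pics/ and viewed, at most 10 in all, crops included, and the job is handed in when it is done.

```bash
mkdir -p pics; ls
python3 - <<'E'
from rig import ctrl
import cv2,numpy as np
s=ctrl.sense();print(s)
for n in("top","side"):
    p,d=ctrl.capture(n);cv2.imwrite(f"pics/{n}0.png",p);np.save(f"{n}d.npy",d)
    c=ctrl.get_calibration(n);print(n,c)
E
```

```text
pics
{'time_s': 0.0, 'joints': array([ 1.07759091e+00,  3.13423531e-01,  1.49847497e+00,  6.21456183e-06,
        1.33097172e+00, -2.23419609e-01]), 'dq': array([-0.00319249, -0.00047522,  0.00050504,  0.00039239,  0.00042889,
        0.00049209]), 'tau': array([-2.92896602e-04, -4.12265718e+01, -2.59739685e+01, -1.83691304e-04,
        4.19107819e-03,  1.25024121e-05]), 'eef_pos': array([139.8172375 , 505.7650509 , 230.73435226]), 'ee_rot': array([-2.26844927e-04,  1.34484895e-01,  9.90915438e-01, -5.97158396e-04]), 'force': array([ 0.13262817,  1.00161436, -0.17584497]), 'wrist_torque': array([0.0154754 , 0.02913156, 0.04276545]), 'grip_force': 0.0, 'grip_width': 0.9974276029939438}
top {'K': array([[415.92648517,   0.        , 258.37252468],
       [  0.        , 415.92648517, 186.3173608 ],
       [  0.        ,   0.        ,   1.        ]]), 'D': array([-0.15233639,  0.        ,  0.        ,  0.        ,  0.        ]), 'origin': array([ 483.66700743,   19.97783049, 1242.59752038]), 'rotation': array([ 0.04244337, -0.69540534,  0.71554263, -0.0510756 ])}
side {'K': array([[460.7536686 ,   0.        , 254.67081251],
       [  0.        , 460.7536686 , 191.57811836],
       [  0.        ,   0.        ,   1.        ]]), 'D': array([-0.09464733,  0.        ,  0.        ,  0.        ,  0.        ]), 'origin': array([ 509.38379304, -807.23749498,  901.15297982]), 'rotation': array([-0.38827814,  0.9193561 , -0.05531252,  0.0310639 ])}
```

View pics/top0.png

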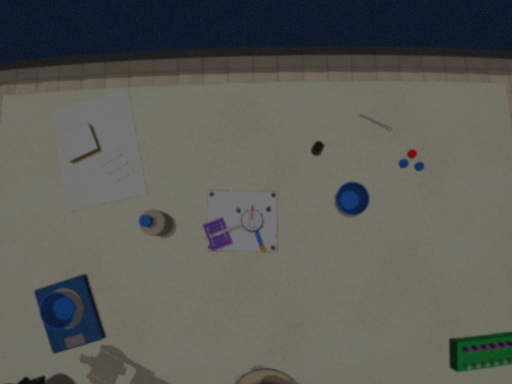

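View pics/side0.png

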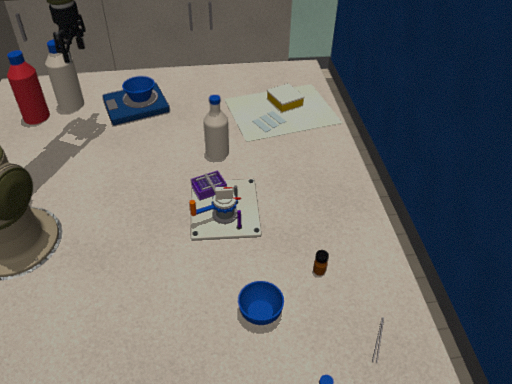

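The top view shows the stand at about (252,219), with the pointer up (+x), the violet pin on the right near (268,209), the grey pin on the left near (238,210), and the handle near (263,248). I'll compute positions and look closer.

```bash
cat > h.py <<'E'
import numpy as np,cv2
from scipy.spatial.transform import Rotation as R
from rig import ctrl
def rot(c):
    q=np.array(c["rotation"]).ravel(); return R.from_quat(q[[1,2,3,0]]).as_matrix() if q.size==4 else q.reshape(3,3)
def px2w(c,uv,z):
    "pixels -> world points on the level plane z"
    n=cv2.undistortPoints(np.array(uv,float).reshape(-1,1,2),c["K"],c["D"]).reshape(-1,2)
    r=np.c_[n,np.ones(len(n))]@rot(c).T; z=np.broadcast_to(np.array(z,float),len(n))
    return c["origin"]+r*((z-c["origin"][2])/r[:,2])[:,None]
E
python3 - <<'E'
from h import *
c=ctrl.get_calibration("top")
print(px2w(c,[(252,219),(252,207),(268,209),(238,210),(263,248)],[90,70,72,72,90]).round(1))
a=cv2.imread("pics/top0.png")[182:258,200:286];cv2.imwrite("pics/topc.png",cv2.resize(a,None,fx=7,fy=7,interpolation=cv2.INTER_CUBIC))
s=ctrl.sense();w=ctrl.get_calibration("wrist");print(w,"tool",rot({"rotation":s["ee_rot"]}).round(3))
E
```

```text
[[546.1  23.9  90. ]
 [581.1  23.1  70. ]
 [574.  -21.9  72. ]
 [573.6  62.8  72. ]
 [465.4  -4.1  90. ]]
{'K': array([[310.62467262,   0.        , 254.74556441],
       [  0.        , 310.62467262, 196.59997073],
       [  0.        ,   0.        ,   1.        ]]), 'D': array([0.01666143, 0.        , 0.        , 0.        , 0.        ]), 'origin': array([ 60.60146572, 527.63861962, 373.84392017]), 'rotation': array([0.13038396, 0.78517507, 0.59734543, 0.09837968])} tool [[-0.964  0.267 -0.001]
 [ 0.267  0.964 -0.001]
 [ 0.    -0.001 -1.   ]]
```

View pics/topc.png

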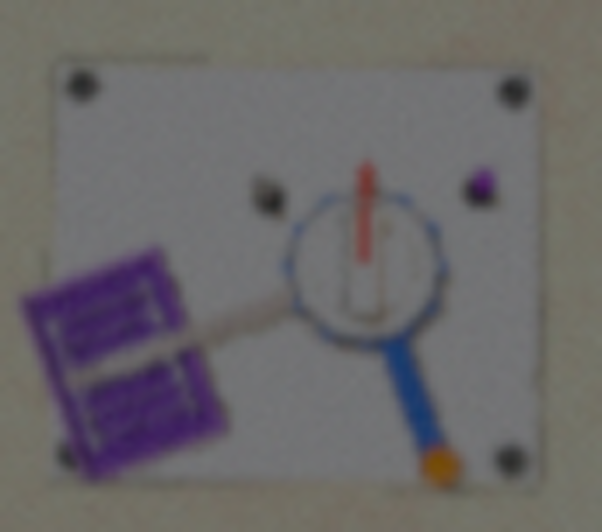

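```bash
M='[[[-0.83,-0.63,-0.067,0,0.4],[-0.83,-0.63,-0.067,0,0.4],[-0.83,-0.63,-0.067,0,0.4],[-0.83,-0.63,-0.067,0,0.4],[-0.83,-0.63,-0.067,0,0.4],[-0.83,-0.63,-0.067,0,0.4]]]'
python3 -m pendant '[[[-0.83,-0.63,-0.067,0,0.4],[-0.83,-0.63,-0.067,0,0.4],[-0.83,-0.63,-0.067,0,0.4],[-0.83,-0.63,-0.067,0,0.4],[-0.83,-0.63,-0.067,0,0.4],[-0.83,-0.63,-0.067,0,0.4]]]'
python3 -m pendant '[[[-0.83,-0.63,-0.067,0,0.4],[-0.83,-0.63,-0.067,0,0.4],[-0.83,-0.63,-0.067,0,0.4],[-0.83,-0.63,-0.067,0,0.4],[-0.83,-0.63,-0.067,0,0.4],[-0.83,-0.63,-0.067,0,0.4]]]'
python3 -m pendant '[[[-0.83,-0.63,-0.067,0,0.4],[-0.83,-0.63,-0.067,0,0.4],[-0.83,-0.63,-0.067,0,0.4],[-0.83,-0.63,-0.067,0,0.4],[-0.83,-0.63,-0.067,0,0.4],[-0.83,-0.63,-0.067,0,0.4],[-0.83,-0.63,-0.067,0,0.4],[-0.83,-0.63,-0.067,0,0.4]]]'
python3 - <<'E'
from h import *
import pickle
s=ctrl.sense();c=ctrl.get_calibration("wrist");p,d=ctrl.capture("wrist")
pickle.dump((s,c,p,d),open("w1.pkl","wb"));cv2.imwrite("pics/w1.png",cv2.resize(p,(800,600),interpolation=cv2.INTER_CUBIC));print(s["time_s"],s["eef_pos"],s["joints"],s["force"])
E
```

```text
time_s: 0.7
eef_pos: [267.0, 339.6, 244.7]
ee_rot: [-0.0, 0.136, 0.991, 0.0]
force: [0.7, -0.4, -0.8]
grip_width: 0.402
grip_force: 0.0
time_s: 1.3
eef_pos: [393.0, 175.0, 257.7]
ee_rot: [-0.0, 0.135, 0.991, 0.0]
force: [-0.3, -0.0, -0.5]
grip_width: 0.401
grip_force: 0.0
time_s: 2.1
eef_pos: [518.5, 11.0, 271.7]
ee_rot: [-0.0, 0.133, 0.991, 0.0]
force: [-1.0, -0.5, 0.6]
grip_width: 0.398
grip_force: 0.0
2.1 [518.50375787  11.0199107  271.66587138] [-2.05056881e-01  2.72158393e-01  1.44635504e+00  2.70272582e-04
  1.42313920e+00 -1.50869957e+00] [-0.96242997 -0.54673687  0.61218448]
```

View pics/w1.png

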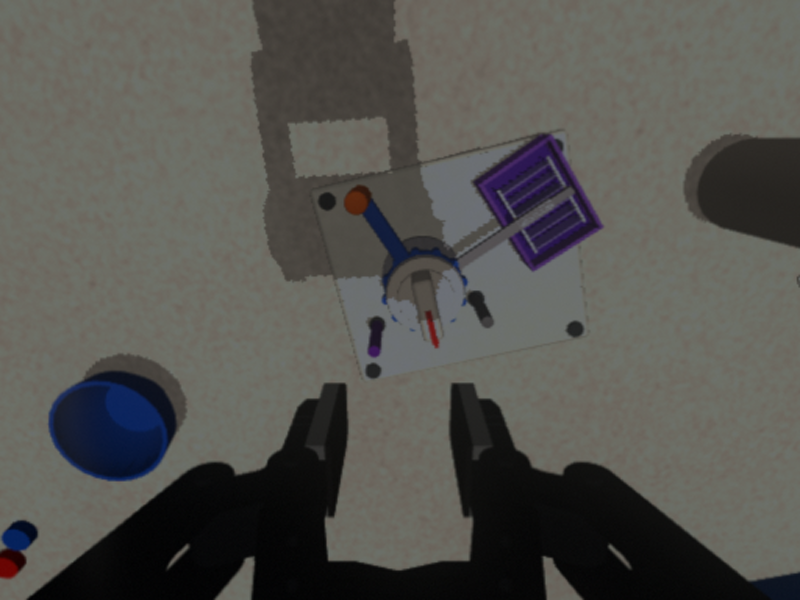

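Run:
```python
from h import *
import pickle
s,c,p,d=pickle.load(open("w1.pkl","rb"))
a=p[112:240,200:328];a=cv2.convertScaleAbs(a,alpha=1.6);cv2.imwrite("pics/w1c.png",cv2.resize(a,(600,600),interpolation=cv2.INTER_CUBIC))
```

```text
(no output)
```

View pics/w1c.png

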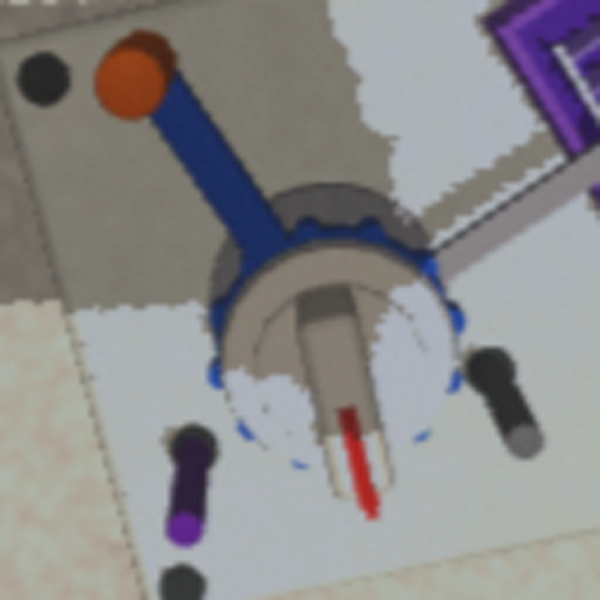

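Run:
```python
from h import *
import pickle
s,c,p,d=pickle.load(open("w1.pkl","rb"))
f=lambda l,z:px2w(c,np.array(l,float)/4.6875+[200-.4,112-.4],z)[:,:2]
n=["violet","grey","tip","handle","dialL","dialR","knob","knobNear","knobFar"]
P=dict(zip(n,f([(184,529),(525,441),(373,516),(131,84),(222,365),(458,350),(346,405),(328,317),(364,493)],[72,72,70,96,70,70,108,108,108])))
for k in P:print(k,P[k].round(1))
dc=(P["dialL"]+P["dialR"])/2;print("dialc",dc)
for A in(dc,P["knob"]):
  for k in P:
    v=P[k]-A;print(k,round(np.hypot(*v),1),round(np.degrees(np.arctan2(v[1],v[0])),1),end="; ")
  print()
t=ctrl.get_calibration("top");g=lambda l,z:px2w(t,np.array(l,float)/7+[200-.4,182-.4],z)[:,:2]
print(g([(365,270),(480,185),(440,465),(365,165),(363,250)],[70,72,96,70,108]).round(1))
```

```text
violet [580.8 -26.2]
grey [580.3  63.1]
tip [591.   21.4]
handle [467.6  -3.8]
dialL [541.5  -5. ]
dialR [553.2  52.4]
knob [546.5  23.3]
knobNear [525.8  24.5]
knobFar [568.2  22. ]
dialc [547.36917973  23.69110962]
violet 60.0 -56.2; grey 51.4 50.2; tip 43.6 -3.0; handle 84.3 -161.0; dialL 29.3 -101.5; dialR 29.3 78.5; knob 0.9 -152.8; knobNear 21.6 177.9; knobFar 20.9 -4.6; 
violet 60.1 -55.3; grey 52.3 49.8; tip 44.5 -2.4; handle 83.4 -161.1; dialL 28.7 -100.1; dialR 29.8 77.1; knob 0.0 0.0; knobNear 20.8 176.7; knobFar 21.7 -3.3; 
[[543.9  24.8]
 [576.7 -22.5]
 [465.5  -2.5]
 [586.3  23.7]
 [549.8  25.2]]
```

The crop shows the handle top at (131,84), the violet pin top at (184,529) and the pointer tip at (373,516). That puts the axis at about (547.5, 23.5), the handle at -161.3°, the pointer at -2.9° and the violet pin at -56°. I'll turn the hand over the handle next.

```bash
python3 -m pendant '[[[0.228,-0.139,0.3,0.5,0.4],[0.228,-0.139,0.3,0.5,0.4],[0.228,-0.139,0.3,0.5,0.4],[0.228,-0.139,0.3,0.5,0.4],[0.228,-0.139,0.3,0.5,0.4],[0.228,-0.139,0.3,0.5,0.4],[0.228,-0.139,0.3,0.5,0.4],[0.228,-0.139,0.3,0.5,0.4],[0.228,-0.139,0.3,0.5,0.4],[0.228,-0.139,0.3,0.5,0.4],[0.228,-0.139,0.3,0.5,0.4]]]'
python3 -m pendant '[[[0,0,0.45,0.311,0.4],[0,0,0.45,0.311,0.4],[0,0,0.45,0.311,0.4],[0,0,0.45,0.311,0.4],[0,0,0.45,0.311,0.4],[0,0,0.45,0.311,0.4],[0,0,0.45,0.311,0.4],[0,0,0.45,0.311,0.4],[0,0,0.45,0.311,0.4]]]'
python3 - <<'E'
from h import *
s=ctrl.sense();m=rot({"rotation":s["ee_rot"]});print(s["eef_pos"],np.degrees(np.arctan2(m[1,1],m[0,1])),s["joints"],s["force"])
h=np.array([467.3,-3.8]);print((m[:2,:2].T@(h-s["eef_pos"][:2]))/200,m[:2,:2])
E
```

```text
time_s: 3.25
eef_pos: [467.5, -4.7, 211.7]
ee_rot: [0.0, 0.797, 0.604, 0.0]
force: [-0.2, 1.1, -0.9]
grip_width: 0.399
grip_force: 0.0
time_s: 4.15
eef_pos: [467.7, -5.1, 121.7]
ee_rot: [0.0, 0.987, 0.163, 0.0]
force: [-0.1, 0.3, -1.2]
grip_width: 0.4
grip_force: 0.0
[467.66896618  -5.14697892 121.69966572] -71.26456963488751 [-2.62319232e-01  3.12883830e-01  1.81066288e+00  2.55162748e-05
  1.01773021e+00  9.81468727e-01] [-0.10366934  0.33488879 -1.15564152]
[ 0.00041616 -0.00697058] [[ 0.94701179  0.32119866]
 [ 0.32119869 -0.94701183]]
```

```bash
python3 -m pendant '[[[0,-0.007,0.14,0,0.4],[0,-0.007,0.28,0,0.4],[0,-0.007,0.28,0,0.4],[0,-0.007,0.28,0,0.4]]]'
```

```text
time_s: 4.55
eef_pos: [467.5, -4.3, 66.1]
ee_rot: [0.0, 0.987, 0.162, -0.0]
force: [0.3, 0.1, 0.5]
grip_width: 0.4
grip_force: 0.0
```

```bash
python3 -m pendant '[[[0.0026,0.0467,0,-0.035,0.4],[0.0103,0.0927,0,-0.07,0.4],[0.0229,0.1377,0,-0.105,0.4],[0.0401,0.181,0,-0.14,0.4],[0.0401,0.181,0,-0.14,0.4]]]'
python3 - <<'E'
from h import *
s=ctrl.sense();p=s["eef_pos"][:2]-[547.5,23.5];print(np.hypot(*p),np.degrees(np.arctan2(p[1],p[0]))%360-198.7)
f=s["force"];t=np.array([-p[1],p[0]])/np.hypot(*p);print(f,t@f[:2])
p,d=ctrl.capture("side");cv2.imwrite("pics/s1.png",cv2.resize(p[150:260,160:290],None,fx=4.5,fy=4.5,interpolation=cv2.INTER_CUBIC))
E
```

```text
time_s: 5.05
eef_pos: [487.4, -36.5, 66.9]
ee_rot: [0.001, 0.928, 0.373, 0.001]
force: [-0.8, -0.1, -0.6]
grip_width: 0.404
grip_force: 0.0
84.94326887616332 26.275760221645243
[-0.82083178 -0.12805672 -0.5947835 ] -0.4895820353913007
```

View pics/s1.png

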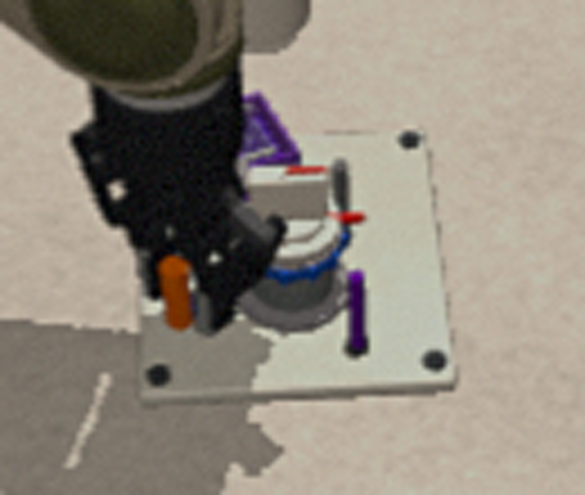

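```bash
python3 -m pendant '[[[0.0026,0.0467,0,-0.035,0.4],[0.0103,0.0927,0,-0.07,0.4]]]'
python3 -m pendant '[[[0.0026,0.0467,0,-0.035,0.4],[0.0103,0.0927,0,-0.07,0.4]]]'
python3 - <<'E'
from h import *
s=ctrl.sense();p=s["eef_pos"][:2]-[547.5,23.5];print(np.hypot(*p),np.degrees(np.arctan2(p[1],p[0]))%360-198.7)
p,d=ctrl.capture("side");cv2.imwrite("pics/s2.png",cv2.resize(p[150:260,160:290],None,fx=4.5,fy=4.5,interpolation=cv2.INTER_CUBIC))
E
```

```text
time_s: 5.3
eef_pos: [500.6, -47.3, 66.5]
ee_rot: [-0.0, 0.881, 0.473, 0.0]
force: [-3.3, 4.6, 2.0]
grip_width: 0.4
grip_force: 2.6
time_s: 5.5
eef_pos: [517.1, -56.0, 66.4]
ee_rot: [-0.001, 0.824, 0.567, -0.0]
force: [-3.7, 5.1, 1.9]
grip_width: 0.402
grip_force: 2.6
85.0873103382872 50.34876474834894
```

View pics/s2.png

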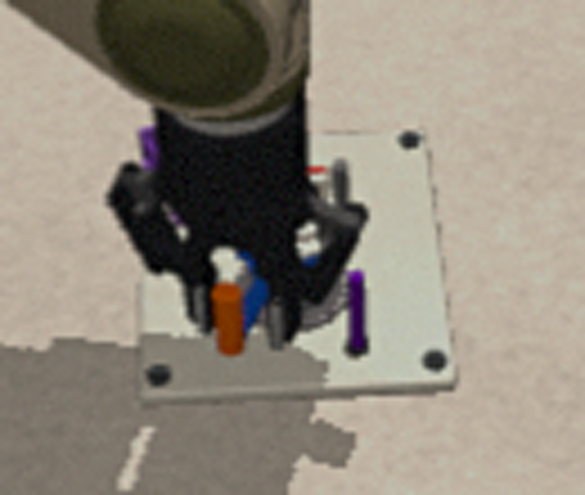

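Run:
```python
from h import *
c=ctrl.get_calibration("side")
for uv in [(175,265),(229,292)]:
  p=px2w(c,[np.array(uv)/4.5+[159.6,149.6]],96)[0,:2];v=p-[547.5,23.5];print(p,np.hypot(*v),np.degrees(np.arctan2(v[1],v[0]))%360-198.7)
```

```text
[482.80553424 -29.0158901 ] 83.32642205879905 20.368049261701515
[510.46458762 -52.03370822] 84.12468631750937 45.18053148010807
```

```bash
python3 -m pendant '[[[0,-0.03,0,0,0.4],[0,-0.03,-0.2,0,0.4],[0,-0.03,-0.4,0,0.4],[0,-0.03,-0.4,0,0.4]]]'
python3 - <<'E'
from h import *
s=ctrl.sense();m=rot({"rotation":s["ee_rot"]});a=np.degrees(np.arctan2(m[1,1],m[0,1]));print(s["eef_pos"],a,s["joints"],s["force"])
print((m[:2,:2].T@([547.5,23.5]-s["eef_pos"][:2]))/200,(a+92.9)/180)
E
```

```text
time_s: 5.95
eef_pos: [513.5, -54.9, 150.8]
ee_rot: [0.004, 0.825, 0.565, 0.003]
force: [-0.3, -0.3, -0.6]
grip_width: 0.401
grip_force: 0.0
[513.54368927 -54.94772908 150.76927122] -21.249466677668025 [-3.33547261e-01  3.67579810e-01  1.64388512e+00 -3.77788581e-04
  1.11987319e+00  3.74885721e-02] [-0.27741805 -0.34284328 -0.64023663]
[0.42710464 0.01607867] 0.39805851845739987
```

```bash
python3 -m pendant '[[[0.427,0.016,0,0.398,0.4],[0.427,0.016,0,0.398,0.4],[0.427,0.016,0,0.398,0.4],[0.427,0.016,0,0.398,0.4],[0.427,0.016,0,0.398,0.4],[0.427,0.016,0,0.398,0.4],[0.427,0.016,0,0.398,0.4],[0.427,0.016,0,0.398,0.4],[0.427,0.016,0,0.398,0.4],[0.427,0.016,0,0.398,0.4]]]'
python3 - <<'E'
from h import *
s=ctrl.sense();m=rot({"rotation":s["ee_rot"]});a=np.degrees(np.arctan2(m[1,1],m[0,1]));print(s["eef_pos"],a,s["joints"],s["force"])
print((m[:2,:2].T@([547.5,23.5]-s["eef_pos"][:2]))/200,(a+92.9)/180)
c=ctrl.get_calibration("wrist");p,d=ctrl.capture("wrist")
import pickle;pickle.dump((s,c,p,d),open("w2.pkl","wb"));cv2.imwrite("pics/w2.png",cv2.resize(cv2.convertScaleAbs(p,alpha=1.5),(800,600)))
E
```

```text
time_s: 6.95
eef_pos: [544.9, 24.2, 145.4]
ee_rot: [0.0, 1.0, -0.025, 0.0]
force: [-0.0, -0.0, -0.5]
grip_width: 0.401
grip_force: 0.0
[544.87042491  24.19925709 145.44900128] -92.86698859890116 [-1.70356390e-01  4.37611517e-01  1.55432812e+00 -3.31385055e-04
  1.14941516e+00  1.45061380e+00] [-0.02000085 -0.02591329 -0.46525183]
[0.01330629 0.00283429] 0.00018339667277137057
```

View pics/w2.png

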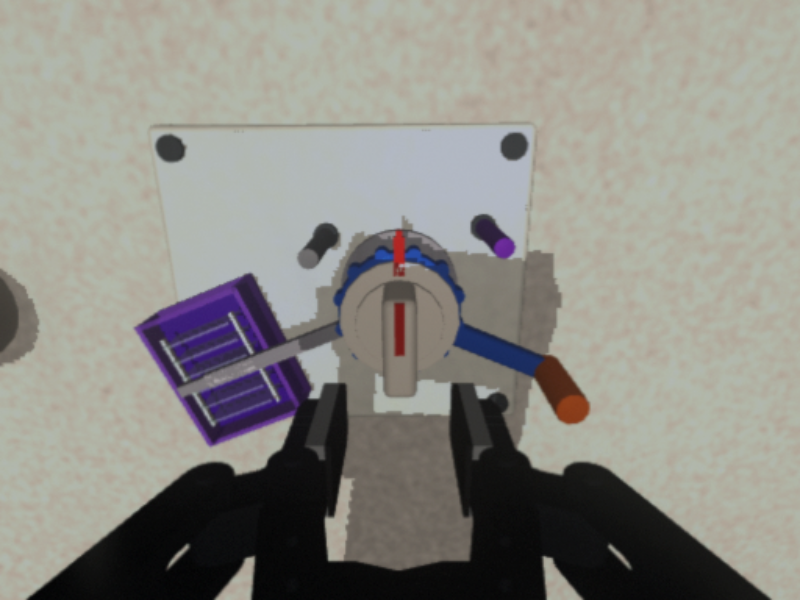

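The bar and pointer line up with the hand (tip at (399,231)), and the violet pin top is at (504,246). The ring is off, with the handle out at (572,409). I'll refine the numbers from this view, then grip.

```bash
python3 - <<'E'
from h import *
import pickle
s,c,p,d=pickle.load(open("w2.pkl","rb"))
P=px2w(c,np.array([(504,246),(308,257),(399,231),(340,307),(461,307),(400,284),(400,395)])/1.5625,[72,72,70,70,70,108,108])[:,:2];print(P.round(1))
for A in([547.5,23.5],(P[5]+P[6])/2,(P[3]+P[4])/2):
  v=P-A;print(np.hypot(*v.T).round(1),np.degrees(np.arctan2(v[:,1],v[:,0])).round(1))
E
python3 -m pendant '[[[0.013,0,0.16,0,0.4],[0.013,0,0.33,0,0.4],[0.013,0,0.33,0,0.4],[0.013,0,0.33,0,0],[0.013,0,0.33,0,0],[0.013,0,0.33,0,0],[0.013,0,0.33,0,0],[0.013,0,0.33,0,0]]]' 30
```

```text
[[581.8 -26. ]
 [581.2  62.9]
 [590.6  21. ]
 [555.8  50.8]
 [552.9  -6.6]
 [576.7  21.4]
 [528.5  23.8]]
[60.2 51.9 43.2 28.6 30.6 29.3 19. ] [-55.3  49.5  -3.3  73.  -79.8  -4.1 179.1]
[56.7 49.4 38.  28.4 29.2 24.1 24.1] [-59.   54.7  -2.4  83.4 -89.4  -2.8 177.2]
[55.3 48.8 36.2 28.8 28.8 22.3 26. ] [-60.4  56.7  -1.7  87.1 -92.9  -1.8 176.3]
time_s: 7.8
eef_pos: [547.9, 23.7, 79.8]
ee_rot: [0.0, 1.0, -0.023, -0.0]
force: [-2.8, -2.9, 2.1]
grip_width: 0.159
grip_force: 32.5
```

```bash
python3 -m pendant '[[[0,0,0.001,0.033,0],[0,0,0.003,0.066,0],[0,0,0.004,0.1,0],[0,0,0.005,0.133,0],[0,0,0.007,0.166,0],[0,0,0.008,0.2,0],[0,0,0.009,0.233,0],[0,0,0.011,0.266,0],[0,0,0.012,0.298,0],[0,0,0.012,0.298,0],[0,0,0.012,0.298,0]]]'
python3 -m pendant '[[[0,0,0,0,0.4],[0,0,0,0,0.4],[0,0,0,0,0.4],[0,0,-0.17,0,0.4],[0,0,-0.35,0,0.4],[0,0,-0.35,0,0.4]]]'
python3 - <<'E'
from h import *
s=ctrl.sense();m=rot({"rotation":s["ee_rot"]});a=np.degrees(np.arctan2(m[1,1],m[0,1]));print(s["eef_pos"],a,s["joints"],s["force"])
c=ctrl.get_calibration("wrist");p,d=ctrl.capture("wrist")
import pickle;pickle.dump((s,c,p,d),open("w3.pkl","wb"));cv2.imwrite("pics/w3.png",cv2.resize(cv2.convertScaleAbs(p,alpha=1.5)[100:300,120:400],(800,571),interpolation=cv2.INTER_CUBIC))
E
```

```text
time_s: 8.9
eef_pos: [547.7, 23.5, 77.3]
ee_rot: [0.001, 0.882, -0.472, -0.0]
force: [-4.1, -5.5, 2.3]
grip_width: 0.155
grip_force: 32.6
time_s: 9.5
eef_pos: [550.2, 23.9, 151.6]
ee_rot: [-0.001, 0.882, -0.472, 0.004]
force: [0.7, 0.1, -0.4]
grip_width: 0.403
grip_force: 0.0
[550.2070393   23.85968425 151.62228909] -146.29999346029564 [-1.69572341e-01  4.37280894e-01  1.53715009e+00  3.02960333e-04
  1.15860094e+00  2.38374226e+00] [ 0.68333712  0.07412069 -0.36043519]
```

View pics/w3.png

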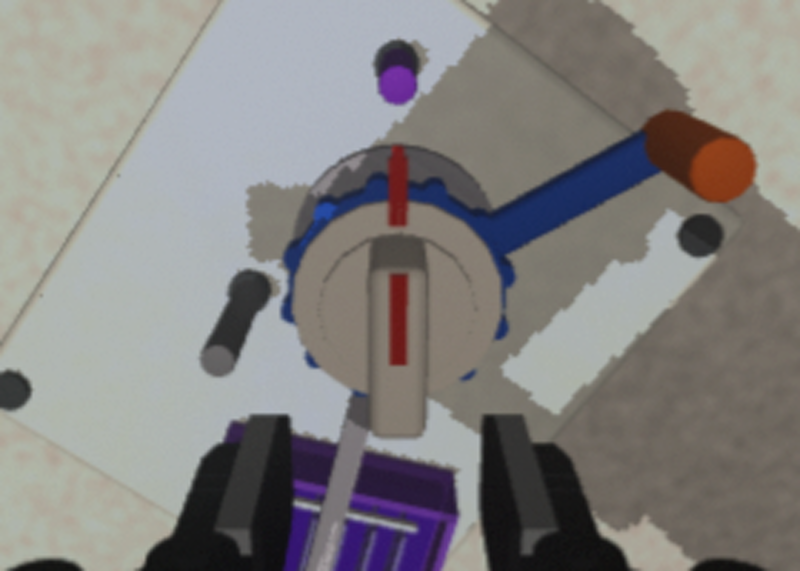

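The pointer tip (398,147) and the pin top (398,85) share a column, so the pointer is aimed. Next I'll go back to the handle.

Run:
```python
from h import *
import pickle
s,c,p,d=pickle.load(open("w3.pkl","rb"))
P=px2w(c,np.array([(723,168),(398,85),(398,147)])/2.857+[119.8,99.8],[96,72,70])[:,:2];print(P.round(1))
A=np.array([548.3,23.4]);v=P-A;print(np.hypot(*v.T),np.degrees(np.arctan2(v[:,1],v[:,0]))%360)
w=P[1]-P[2];u=-v[2]/np.hypot(*v[2]);print("miss",u[0]*w[1]-u[1]*w[0])
m=rot({"rotation":s["ee_rot"]});th=np.arctan2(v[0,1],v[0,0]);h=A+85*np.array([np.cos(th),np.sin(th)])
print(h,(m[:2,:2].T@(h-s["eef_pos"][:2]))/200,"spin",-((np.degrees(th)+90+146.3+180)%360-180)/180)
```

```text
[[511.  -53.5]
 [580.8 -26. ]
 [572.  -12.9]]
[85.47866018 59.12322987 43.37573284] [244.10181185 303.38371517 303.16539158]
miss -0.225286481459964
[511.17426596 -53.06358527] [0.2117078  0.37576193] spin -0.6688989547461524
```

```bash
python3 -m pendant '[[[0.212,0.376,0,-0.5,0.4],[0.212,0.376,0,-0.5,0.4],[0.212,0.376,0,-0.5,0.4],[0.212,0.376,0,-0.5,0.4],[0.212,0.376,0,-0.5,0.4],[0.212,0.376,0,-0.5,0.4],[0.212,0.376,0,-0.5,0.4],[0.212,0.376,0,-0.5,0.4],[0.212,0.376,0,-0.5,0.4],[0.212,0.376,0,-0.5,0.4],[0.212,0.376,0,-0.5,0.4]]]'
python3 -m pendant '[[[0,0,0.15,-0.169,0.4],[0,0,0.15,-0.169,0.4],[0,0,0.15,-0.169,0.4],[0,0,0.15,-0.169,0.4],[0,0,0.15,-0.169,0.4],[0,0,0.15,-0.169,0.4]]]'
cat > st.py <<'E'
from h import *
s=ctrl.sense();m=rot({"rotation":s["ee_rot"]});A=np.array([548.3,23.4]);p=s["eef_pos"][:2]-A
th=np.arctan2(p[1],p[0]);t=np.array([-np.sin(th),np.cos(th)]);f=s["force"]
print("pos",s["eef_pos"].round(1),"r",np.hypot(*p).round(1),"ang",(np.degrees(th)%360).round(2),"yaw",np.degrees(np.arctan2(m[1,1],m[0,1])).round(1),"q6",s["joints"][5].round(2),"Ftan",(t@f[:2]).round(2),"Frad",(p/np.hypot(*p)@f[:2]).round(2),"tz",s["wrist_torque"].round(2))
h=np.array([511.2,-53.1]);print("to h",(m[:2,:2].T@(h-s["eef_pos"][:2]))/200)
E
python3 st.py
```

```text
time_s: 10.65
eef_pos: [508.5, -52.8, 145.9]
ee_rot: [-0.001, 0.956, 0.292, -0.001]
force: [0.9, -0.0, -0.0]
grip_width: 0.4
grip_force: 0.0
time_s: 11.25
eef_pos: [508.7, -52.9, 116.4]
ee_rot: [-0.0, 0.848, 0.53, -0.0]
force: [-0.9, 0.2, -1.0]
grip_width: 0.4
grip_force: 0.0
pos [508.7 -52.9 116.4] r 86.0 ang 242.54 yaw -26.0 q6 0.12 Ftan -0.9 Frad 0.27 tz [ 0.01 -0.07  0.02]
to h [0.0045517 0.0119242]
```

```bash
python3 -m pendant '[[[0.0046,0.012,0.125,0,0.4],[0.0046,0.012,0.25,0,0.4],[0.0046,0.012,0.25,0,0.4],[0.0046,0.012,0.25,0,0.4]]]'; python3 st.py
python3 -m pendant '[[[0.0008,-0.0255,0,0.019,0.4],[0.003,-0.0509,0,0.038,0.4],[0.0069,-0.0761,0,0.057,0.4],[0.0122,-0.101,0,0.076,0.4]]]'; python3 st.py
```

```text
time_s: 11.65
eef_pos: [511.6, -53.2, 67.4]
ee_rot: [-0.0, 0.848, 0.53, -0.0]
force: [0.6, 0.5, 0.6]
grip_width: 0.399
grip_force: 0.0
pos [511.6 -53.2  67.4] r 85.0 ang 244.39 yaw -26.0 q6 0.12 Ftan 0.33 Frad -0.69 tz [-0.06 -0.01 -0.02]
to h [-0.00023319 -0.0019519 ]
time_s: 12.05
eef_pos: [495.8, -43.0, 68.7]
ee_rot: [0.002, 0.905, 0.424, 0.002]
force: [5.0, -4.0, -4.2]
grip_width: 0.404
grip_force: 3.0
pos [495.8 -43.   68.7] r 84.6 ang 231.69 yaw -39.8 q6 0.37 Ftan 6.39 Frad 0.05 tz [-0.6  -0.64  0.  ]
to h [0.01031307 0.09131856]
```

```bash
python3 -m pendant '[[[0.0001,-0.0085,0,0.0064,0.4],[0.0003,-0.017,0,0.0127,0.4],[0.0008,-0.0255,0,0.019,0.4]]]' >/dev/null; python3 st.py
python3 -m pendant '[[[0.0001,-0.0085,0,0.0064,0.4],[0.0003,-0.017,0,0.0127,0.4],[0.0008,-0.0255,0,0.019,0.4]]]'>/dev/null; python3 st.py
python3 -m pendant '[[[0.0001,-0.0085,0,0.0064,0.4],[0.0003,-0.017,0,0.0127,0.4],[0.0008,-0.0255,0,0.019,0.4]]]'>/dev/null; python3 st.py
```

```text
pos [492.1 -39.9  68.7] r 84.7 ang 228.37 yaw -43.1 q6 0.43 Ftan 5.87 Frad 1.27 tz [-0.76 -0.47 -0.06]
to h [0.01714468 0.11507626]
pos [488.3 -36.4  68.7] r 84.7 ang 224.93 yaw -46.5 q6 0.5 Ftan 6.08 Frad 1.66 tz [-0.93 -0.34 -0.03]
to h [0.02551958 0.13921744]
pos [484.8 -32.7  68.7] r 84.7 ang 221.48 yaw -49.9 q6 0.56 Ftan 7.06 Frad 2.95 tz [-1.11 -0.23 -0.07]
to h [0.03529113 0.16286388]
```

```bash
cat >> st.py <<'E'
q=s["wrist_torque"]/.141;F=np.array([-q[1],q[0]]);print("torque-based Ftan",(t@F).round(2),"Frad",(p/np.hypot(*p)@F).round(2),"grip",round(s["grip_force"],2))
E
sed -i '/to h/d' st.py
python3 -m pendant '[[[0.0001,-0.0085,0,0.0064,0.4],[0.0003,-0.017,0,0.0127,0.4]]]' >/dev/null; python3 st.py
python3 -m pendant '[[[0.0001,-0.0085,0,0.0064,0.4],[0.0003,-0.017,0,0.0127,0.4]]]'>/dev/null; python3 st.py
```

```text
pos [482.6 -30.1  68.7] r 84.8 ang 219.17 yaw -52.2 q6 0.61 Ftan 7.37 Frad 3.93 tz [-1.19 -0.06 -0.13]
torque-based Ftan 6.85 Frad 4.99 grip 3.35
pos [480.4 -27.5  68.7] r 84.8 ang 216.85 yaw -54.5 q6 0.65 Ftan 6.92 Frad 5.65 tz [-1.2  -0.01 -0.06]
torque-based Ftan 6.88 Frad 5.05 grip 3.42
```

```bash
python3 -m pendant '[[[0,0.025,0,0,0.4],[0,0.04,0,0,0.4],[0,0.04,0,0,0.4]]]'; python3 st.py
python3 -m pendant '[[[0,-0.02,0,0,0.4],[0,-0.032,0,0,0.4],[0,-0.0405,0,0,0.4]]]' >/dev/null; python3 st.py
python3 -m pendant '[[[0.0001,-0.0085,0,0.0064,0.4],[0.0003,-0.017,0,0.0127,0.4]]]'>/dev/null; python3 st.py
```

```text
time_s: 13.65
eef_pos: [484.6, -33.0, 67.7]
ee_rot: [0.0, 0.952, 0.305, 0.001]
force: [-0.1, 0.2, 0.5]
grip_width: 0.397
grip_force: 0.0
pos [484.6 -33.   67.7] r 85.0 ang 221.53 yaw -54.4 q6 0.64 Ftan -0.22 Frad -0.06 tz [0.05 0.06 0.01]
torque-based Ftan -0.53 Frad 0.09 grip 0.0
pos [479.4 -26.5  67.2] r 85.0 ang 215.89 yaw -54.4 q6 0.65 Ftan 6.77 Frad 4.7 tz [-1.22 -0.01 -0.14]
torque-based Ftan 7.06 Frad 5.03 grip 3.33
pos [477.6 -23.9  67.2] r 85.0 ang 213.76 yaw -56.7 q6 0.7 Ftan 7.02 Frad 3.14 tz [-1.05 -0.21 -0.04]
torque-based Ftan 7.0 Frad 2.9 grip 3.16
```

```bash
python3 -m pendant '[[[0.0001,-0.0085,0,0.0064,0.4],[0.0003,-0.017,0,0.0127,0.4]]]' >/dev/null; python3 st.py
python3 -m pendant '[[[0.0001,-0.0085,0,0.0064,0.4],[0.0003,-0.017,0,0.0127,0.4]]]'>/dev/null; python3 st.py
```

```text
pos [475.8 -21.   67.2] r 85.1 ang 211.5 yaw -59.0 q6 0.74 Ftan 6.45 Frad 3.76 tz [-1.17 -0.2  -0.07]
torque-based Ftan 7.81 Frad 3.12 grip 3.54
pos [474.1 -18.2  67.2] r 85.0 ang 209.31 yaw -61.3 q6 0.79 Ftan 8.39 Frad 3.93 tz [-1.34 -0.22 -0.04]
torque-based Ftan 9.04 Frad 3.28 grip 4.23
```

```bash
python3 -m pendant '[[[0.0001,-0.0085,0,0.0064,0.4],[0.0003,-0.017,0,0.0127,0.4]]]' >/dev/null; python3 st.py
python3 -m pendant '[[[0.0001,-0.0085,0,0.0064,0.4]]]'>/dev/null; python3 st.py
```

```text
pos [472.7 -15.5  67.2] r 85.0 ang 207.19 yaw -63.6 q6 0.83 Ftan 10.44 Frad 3.18 tz [-1.6  -0.18 -0.02]
torque-based Ftan 10.67 Frad 4.05 grip 5.05
pos [472.  -14.   67.2] r 85.0 ang 206.12 yaw -64.7 q6 0.85 Ftan 10.33 Frad 2.72 tz [-1.73 -0.3  -0.03]
torque-based Ftan 11.95 Frad 3.52 grip 5.49
```

The push climbed to about 11 N, so the ring is firm. I'll release and lift.

```bash
python3 -m pendant '[[[0,0.02,0,0,0.4],[0,0.035,0,0,0.4],[0,0.035,0,0,0.4],[0,0.035,-0.2,0,0.4],[0,0.035,-0.4,0,0.4],[0,0.035,-0.6,0,0.4],[0,0.035,-0.6,0,0.4]]]'; python3 st.py
python3 - <<'E'
from h import *
import pickle
s=ctrl.sense();c=ctrl.get_calibration("wrist");p,d=ctrl.capture("wrist")
pickle.dump((s,c,p,d),open("w4.pkl","wb"));cv2.imwrite("pics/w4.png",cv2.resize(cv2.convertScaleAbs(p,alpha=1.5),(800,600),interpolation=cv2.INTER_CUBIC))
E
```

```text
time_s: 15.55
eef_pos: [476.5, -19.5, 191.8]
ee_rot: [0.002, 0.976, 0.219, 0.004]
force: [0.5, -0.3, -0.7]
grip_width: 0.398
grip_force: 0.0
pos [476.5 -19.5 191.8] r 83.6 ang 210.86 yaw -64.7 q6 0.84 Ftan 0.49 Frad -0.25 tz [-0.04 -0.01  0.02]
torque-based Ftan 0.27 Frad 0.07 grip 0.0
```

View pics/w4.png

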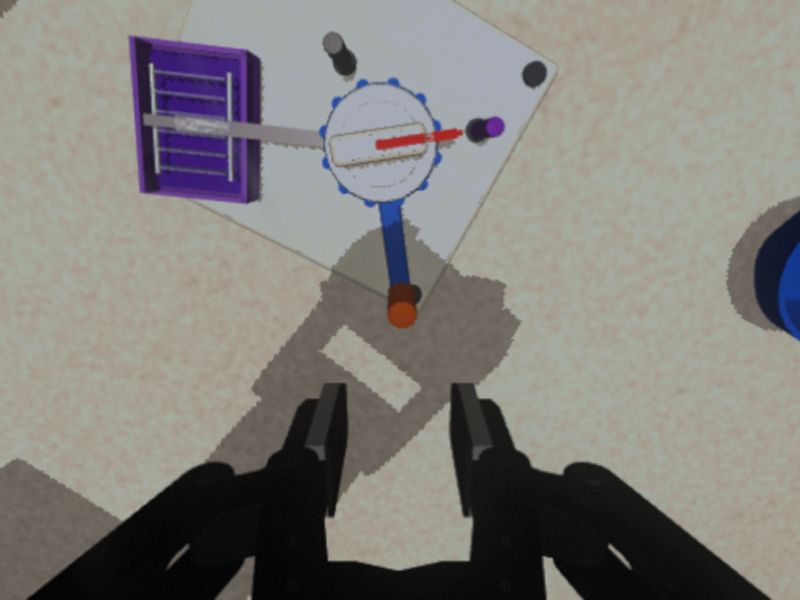

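The pointer line from (380,145) through the tip (462,132) extrapolates to (495,127), right on the violet pin top. The gripper is clear of everything, so I'll hand in.

```bash
python3 -c "
from rig import ctrl
print(ctrl.finish_job())"
```

```text
the job is handed in; nothing more can be done
None
```

I backed the ring off to about 0.79 rad, turned the knob until the pointer lined up with the violet pin (about 0.2 mm off by camera), retightened the ring to about 11 N at the handle, let go of everything and handed the job in at about 16 s; no verdict came back.

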